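# Set the levelling thumbscrew of a build plate

## Robot

A 6-joint arm with a two-finger parallel gripper is mounted at the origin on the work surface. World frame = base frame: x ahead of the robot, y to its left, z up, the work surface at z = 0. Lengths are in m, angles in rad, forces in N, time in s.
With the tool pointing down it reaches from about 0.35 to 0.975 m from the base axis. Payload 4.9 kg.
Tool frame: the origin (TCP) lies on the front face of the gripper's body, between the roots of the fingers; the fingertips stand 73 mm ahead of it and the grasp point (between the pads) lies 54 mm ahead of it (tip_extent is the distance from the TCP to the fingertips, in m); y points along the fingers, x is the direction in which the jaws open and shut, and the axes are right-handed (so a half turn about y gives the same grasp; the last joint's range is limited). The gripper opens to 85 mm and grips with 20 to 120 N. Pads are 22 mm wide; open, the fingers measure 114 mm over their backs; the gripper's body (76 mm by 85 mm) begins 54 mm behind the grasp point. The pads swing forward as they close: fully open they stand 13 mm farther back than shut.
Start: joints at [-1.276, 0.053, 1.613, -0, 1.476, -0.119], TCP at [0.251, -0.572, 0.304] pointing down, gripper open.
Joint ranges: [-3.01, 3.01], [-1.01, 2.22], [0.06, 2.58], [-1.02, 4.17], [0.09, 2.62], [-3.14, 3.14]. Speed limits (rad/s): [2.57, 2.57, 3.14, 3.14, 3.14, 3.14].

## Interface

Orientations are given as a unit quaternion [w, x, y, z].
In Python, from plant import state, grab_frame, camera_info, job_done, tip_extent gives the robot as it stands.
- The arm moves only by the tool carry_out, never from a script. Its argument "rows" is a list that holds one entry, the list of rows, each a list of 7 numbers: the turn, a rotation vector about the world's x, y, z as a fraction of full scale, then the shift along the world's x, y, z as a fraction of full scale, then the finger opening in mm, from 0 to 85.4. A call has 1 to 5 rows; each row shifts and turns the commanded pose from where the row before left it; what a row does not reach is not made up. Full scale, the value 1, is 40 mm for a shift and 4 degrees for a turn. A row lasts 1/10 s, in which the tool goes at most 50 mm and 8.59 degrees, less where a joint would pass 70% of its speed; a pose out of reach is approached as far as the arm can. A call with a number of a shift or a turn outside -1 to 1 is refused whole. A call with a gripper value outside its range is refused whole. The fingers move at their own pace and stop on an object; the grip force is fixed at half the most. Time passes only in rows, so rows that do not move let the fingers close. It gives the time, the measured TCP pose, the force and the opening at its end, in the units of the state.
- state(): the state, without advancing time (a new reading comes with each control period).
- grab_frame(name): name is "side" or "top"; returns the picture (400x640x3 uint8, blue, green, red); there is no depth.
- camera_info(name): a dict with "intrinsics" (3x3 intrinsics, pixels), "xyz" and "rotation" of the camera in the world. Camera axes: x right, y down, z forward; pixel columns grow to the right and rows downward; lengths in m; the calibration is good to about 2 mm. A picture is of the moment at which its call begins. camera_info takes no time and is no camera call.
- job_done(): hands the job in, once; it reports no verdict.
The state is a dict: "time": time; "joint_pos": joint angles; "joint_vel": joint speeds; "joint_efforts": joint torques, N m; "tool_pos": TCP position; "tool_rot": TCP orientation; "contact_force": force on the tool from outside, world axes, zero at the start; "ft_torque": the same for the moment, N m; "gripper_width": opening from 0.0 (shut) to 1.0 (fully open).
Only numpy, scipy, OpenCV 4.12 (cv2) and the standard library are available. Lean on these libraries where they do the work, as an engineer would, in place of code of your own. Each camera call takes 0.05 s, during which the arm holds its last target.

## Task

Level the build plate: turn the winged thumbscrew on it clockwise until it seats, then back it off a quarter turn from there. Finish while still gripping the thumbscrew, holding it steady at that setting so the locknut can be tightened; leave the two round knobs and everything else on the table alone.

Things in the scene. Friction and masses are not known exactly. Their poses are not given: they have to be found in the camera images.
- wing (a joint): turn of the winged thumbscrew, rad: grows clockwise seen from above, stops hard at 3.0 where the screw is seated, 0 is the other stop. It starts between 0.2 and 1.6. About 0.06 N m of friction (so it stays where it is left); no spring; turning does not raise or lower it.
- wing_grip (a point): the winged thumbscrew's grip centre, on its vertical turning axis (z up). The steel wing is an upright flat tab 54 mm long (along this point's x), 12 mm thick (along y) and 28 mm high, reaching 14 mm above and below this point; pinch it across the thickness from above. Its two flat faces are alike. Below it a 10 mm stem leads to a 30 mm wide round boss whose top lies 32 mm below this point. The wing turns with the joint.
- plate: fixed levelling stand, 250 x 220 mm (x, y): dark foot plate, gap, pale build plate whose top is 34 mm above the table. Origin at the centre of its underside. Four corner places at x +-85, y +-75 mm: one holds the winged thumbscrew, two hold round knobs, and (+85, +75) has only an empty hole. A printed finned block 60 x 52 mm stands in the middle, up to 76 mm above the table.
- knob_a (a joint): turn of a low round knurled steel knob, 32 mm across, 16 mm high, to be left alone, rad
- knob_b (a joint): turn of the other, like round knob, to be left alone, rad
- knob_a_grip (a point): middle of the first round knob, half-way up
- knob_b_grip (a point): middle of the other round knob, half-way up
- jar: closed glass sample jar with a black cap, 54 mm across and 88 mm tall, standing near the plate; leave alone. Origin at the centre of its underside.
- bar: pale flat dog-bone tensile bar, 100 x 18 x 8 mm, lying near the plate; leave alone. Origin at the centre of its underside.
- bracket: pale printed angle bracket, 60 x 45 x 50 mm; leave alone. Origin at the centre of its underside.
- nozzle: pale printed nozzle, 52 mm across and 52 mm tall, standing; leave alone. Origin at the centre of its underside.
- driver: screwdriver lying down; leave alone. Origin at the centre of its underside.
- caliper: steel caliper lying flat, 170 mm long; leave alone. Origin at the centre of its underside (of the 170 mm beam).
- lattice: pale printed lattice cube, 34 mm; leave alone. Origin at the centre of its underside.

How it is judged:
On the way:
1. the winged thumbscrew has been turned clockwise until seated (value of joint wing above 2.94 rad), for 0.1 s.
At the end, for the whole second after the job is handed in: The winged thumbscrew stands a quarter turn (1.57 rad, give or take 0.22 rad) back from its seat, is not turning (under 0.1 rad/s), and the fingers are gripping its wing (over 4 N, grasp point within 30 mm of the grip centre) (value of joint wing between 1.21 and 1.65 rad and velocity of joint wing between -0.1 and 0.1 rad/s and contact force between the fingers and wing above 4 N and distance between the grasp point and wing_grip below 0.03 m); the arm keeps its last pose, push and grip.
It fails at once if a round knob was turned by more than 0.25 rad (value of joint any of knob_a, knob_b above 0.25 rad or value of joint any of knob_a, knob_b below -0.25 rad).
It fails at once if another thing on the table was moved more than 30 mm (distance of any of jar, bar, bracket, nozzle, driver, caliper, lattice from where it was at the start of the episode above 0.03 m).
It also fails if it takes over 58 s, if anything falls off the work surface, if the arm or the gripper's body presses on something with over 40 N, if the wrist force passes 120 N, or if a joint passes its speed limit or range.

## Working session

There is one attempt and no reset: what is moved stays moved. The work goes in short steps, Python scripts to look and compute and a tool call to move; the robot and the scene stay as the last step left them, time stands still between calls to the robot, and variables do not carry over. Pictures are saved under pics/ and viewed, and the job is handed in when it is done.

Besides the shell and the picture viewer there is one more tool, called after "Emit:" in YAML: its name, and indented under it one key for each argument. carry_out: Moves the arm, as the interface text tells. Shift numbers are shares of 40 mm and turn numbers shares of 4 degrees, none past 1 either way. Its arguments: {"type":"object","properties":{"rows":{"type":"array"}},"required":["rows"]}

```bash
mkdir -p pics; python3 - <<'E'
from plant import *
import cv2
print(state(), tip_extent)
for n in("top","side"):
    f=grab_frame(n); cv2.imwrite(f"pics/{n}0.png",f); print(n,camera_info(n))
E
```

```text
{'time': 0.0, 'joint_pos': array([-1.27601067e+00,  5.33702932e-02,  1.61431674e+00,  3.25195636e-05,
        1.47601400e+00, -1.19003830e-01]), 'joint_vel': array([-0.00047072,  0.00017646, -0.00174162, -0.00071835, -0.00089989,
       -0.00031555]), 'joint_efforts': array([-4.79882565e-04, -3.93680871e+01, -3.70178139e+01, -2.00533132e-04,
        7.14257068e-03,  2.41883580e-08]), 'tool_pos': array([ 0.2511639 , -0.57178393,  0.30264096]), 'tool_rot': array([ 0.59253433, -0.59155919,  0.38719051, -0.38606256]), 'contact_force': array([ 0.21224197,  0.0830727 , -0.91665637]), 'ft_torque': array([-0.0086379 , -0.02784291, -0.00857686]), 'gripper_width': 1.0061390048938592} 0.0726
top {'intrinsics': array([[462.23442416,   0.        , 312.35043242],
       [  0.        , 462.23442416, 198.40305086],
       [  0.        ,   0.        ,   1.        ]]), 'xyz': array([0.47782962, 0.00412706, 1.41117498]), 'rotation': array([-0.03420318,  0.71435959, -0.69838403,  0.02793309])}
side {'intrinsics': array([[479.15478854,   0.        , 318.44500481],
       [  0.        , 479.15478854, 202.40698945],
       [  0.        ,   0.        ,   1.        ]]), 'xyz': array([0.28923024, 0.92031265, 0.69848074]), 'rotation': array([ 0.06374918, -0.14188662,  0.86952227, -0.46875927])}
```

View pics/top0.png

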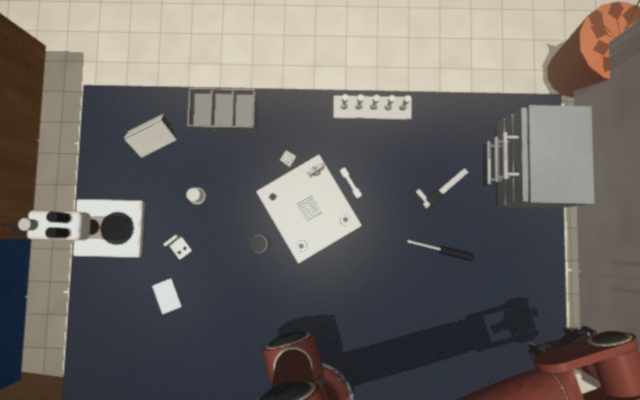

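View pics/side0.png

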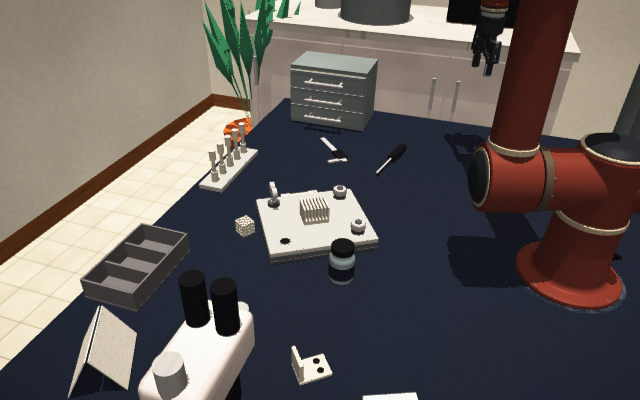

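```bash
cat > h.py <<'E'
import numpy as np,cv2
from scipy.spatial.transform import Rotation as R
from plant import *
def cam(n):
    c=camera_info(n);q=c["rotation"];return c["intrinsics"],c["xyz"],R.from_quat([q[1],q[2],q[3],q[0]]).as_matrix()
def ray(n,u,v,z):
    K,p,M=cam(n);d=M@np.linalg.inv(K)@np.array([u,v,1.]);return p+d*(z-p[2])/d[2]
def proj(n,P):
    K,p,M=cam(n);c=K@(M.T@(np.array(P)-p));return c[:2]/c[2]
E
python3 - <<'E'
from h import *
t=cv2.imread("pics/top0.png");s=cv2.imread("pics/side0.png")
cv2.imwrite("pics/tc.png",cv2.resize(t[145:275,245:375],None,fx=4.6,fy=4.6,interpolation=cv2.INTER_CUBIC))
cv2.imwrite("pics/sc.png",cv2.resize(s[170:270,230:390],None,fx=5,fy=5,interpolation=cv2.INTER_CUBIC))
cv2.imwrite("pics/tw.png",cv2.resize(t[150:190,295:345],None,fx=14,fy=14,interpolation=cv2.INTER_CUBIC))
for z,u,v in((.034,273,196),(.05,301,246),(.05,345,219),(.08,316,170)):print(ray("top",u,v,z))
E
```

```text
[0.60365462 0.13571906 0.034     ]
[0.45693173 0.04762581 0.05      ]
[ 0.5389496  -0.07987893  0.05      ]
[0.67810219 0.00858832 0.08      ]
```

View pics/tc.png

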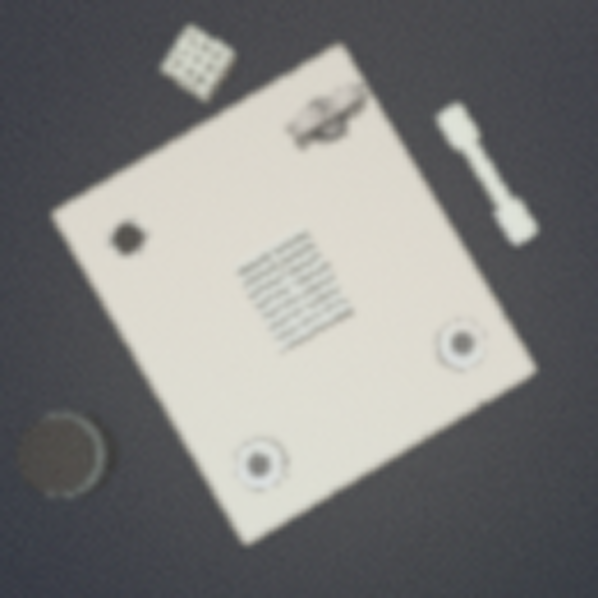

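View pics/sc.png

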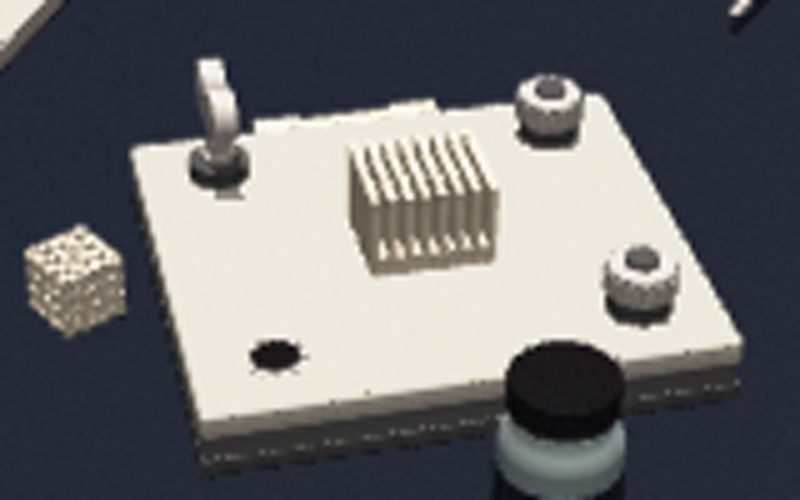

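View pics/tw.png

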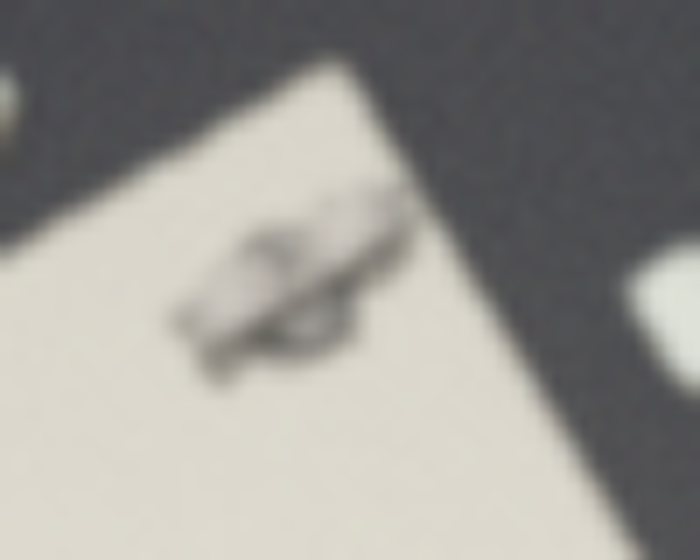

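```bash
python3 - <<'E'
from h import *
t=cv2.imread("pics/top0.png")
m=cv2.inRange(cv2.cvtColor(t,cv2.COLOR_BGR2GRAY),130,255);m[:145]=0;m[275:]=0;m[:,:250]=0;m[:,375:]=0
c=max(cv2.findContours(m,0,2)[0],key=cv2.contourArea);r=cv2.minAreaRect(c);b=cv2.boxPoints(r)
W=np.array([ray("top",*p,.034)for p in b]);print(b,W[:,:2],W.mean(0))
print([np.linalg.norm(W[i]-W[i-1]) for i in range(4)])
# y axis of plate: from knob side to hole side
h=ray("top",273,196,.034); C=W.mean(0)
v=h-C; th=np.arctan2(v[1],v[0])-np.arctan2(75,85); print("yaw hole",np.degrees(th))
e=[np.degrees(np.arctan2(*(W[i]-W[i-1])[[1,0]]))for i in range(4)];print(e)
for z in(.07,.08,.09):
  print(z, ray("top",316.1,169.3,z), ray("side",230+215/5,170+90/5,z))
a=ray("top",295+200/14,150+335/14,.088);b=ray("top",295+405/14,150+205/14,.088);print(a,b,np.linalg.norm(a-b),np.degrees(np.arctan2(*(b-a)[[1,0]])))
g=cv2.cvtColor(t,cv2.COLOR_BGR2GRAY)[155:182,303:332];print(g)
E
```

```text
[[254.61305 191.12196]
 [318.86887 152.91582]
 [361.9428  225.35835]
 [297.68698 263.5645 ]] [[ 0.61711101  0.19131876]
 [ 0.73722202  0.00124805]
 [ 0.52190514 -0.13151884]
 [ 0.40483997  0.05662981]] [0.57026953 0.02941945 0.034     ]
[np.float64(0.25139631661432216), np.float64(0.22484112132585504), np.float64(0.25295929956741636), np.float64(0.22159460091687158)]
yaw hole 31.140609363006288
[np.float64(32.39569909231438), np.float64(-57.71006034285306), np.float64(-148.34153525990308), np.float64(121.88967116476802)]
0.07 [0.68168198 0.00837509 0.07      ] [ 0.69254231 -0.00994733  0.07      ]
0.08 [0.68016203 0.00834342 0.08      ] [0.68612505 0.0048544  0.08      ]
0.09 [0.67864207 0.00831175 0.09      ] [0.6797078  0.01965613 0.09      ]
[0.66502976 0.02768827 0.088     ] [ 0.69303091 -0.01401228  0.088     ] 0.050229481441341955 -56.119366832197905
[[ 77  76  75  78  76  77  78  76  78  75  78  87 107 139 163 177 160 113
   81  76  77  78  78  76  77  76  78  75  77]
 [ 75  76  77  77  77  78  78  78  79  82  93 120 158 189 202 204 192 153
  100  78  77  78  77  78  79  79  7
[... 2336 characters left out ...]
176 155 160 181 195 192 190 194 203 209 213 216
  216 215 215 215 216 216 215 214 215 211 196]
 [216 216 216 215 215 211 201 182 187 206 213 212 211 212 214 215 215 215
  215 216 215 215 216 216 214 215 214 214 209]
 [216 216 216 216 215 216 213 210 210 215 215 216 216 216 216 215 216 215
  215 215 216 216 216 215 216 215 215 214 213]
 [215 216 216 216 216 216 216 216 215 216 216 216 217 216 216 216 216 216
  215 216 215 216 215 215 215 216 215 215 215]
 [216 215 216 216 216 215 215 216 217 216 216 216 217 216 215 216 215 215
  216 215 216 216 216 216 215 215 216 216 215]
 [216 217 217 216 216 216 216 216 216 216 216 217 216 216 216 215 216 215
  215 215 216 215 216 216 217 216 215 216 216]]
```

```bash
cat >> h.py <<'E'
def yaw():
    q=state()["tool_rot"];M=R.from_quat([q[1],q[2],q[3],q[0]]).as_matrix();return M
E
python3 - <<'E'
from h import *
M=yaw();print(M.round(4),np.degrees(np.arctan2(M[1,0],M[0,0])))
for z in(.04,.045,.05,.075,.08,.085,.09,.095):print(z,proj("side",(.681,.0105,z)),(proj("side",(.681,.0105,z))-[230,170])*5)
s=cv2.imread("pics/side0.png")
cv2.imwrite("pics/sw.png",cv2.resize(s[175:215,255:295],None,fx=14,fy=14,interpolation=cv2.INTER_CUBIC))
E
```

```text
[[ 4.021e-01 -5.000e-04  9.156e-01]
 [-9.156e-01  1.700e-03  4.021e-01]
 [-1.800e-03 -1.000e+00  2.000e-04]] -66.2920467029992
0.04 [274.54144533 203.25776079] [222.70722666 166.28880393]
0.045 [274.48375536 201.57041703] [222.41877682 157.85208513]
0.05 [274.4257951  199.87516737] [222.12897548 149.37583685]
0.075 [274.13187196 191.27836287] [220.65935978 106.39181434]
0.08 [274.07224926 189.53448969] [220.36124629  97.67244844]
0.085 [274.01234254 187.78230952] [220.06171272  88.91154761]
0.09 [273.95214978 186.02176287] [219.76074892  80.10881437]
0.095 [273.89166892 184.25278968] [219.4583446   71.26394838]
```

View pics/sw.png

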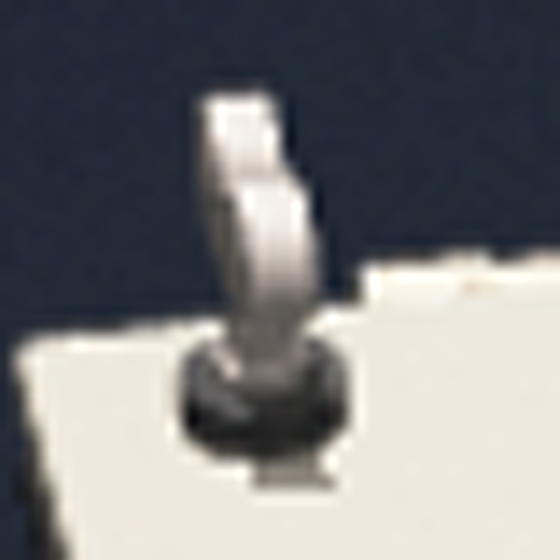

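Emit:
carry_out:
  rows:
    - [[0, 0, 1, 0.43, 0.58, 0, 60], [0, 0, 1, 0.43, 0.58, 0, 60], [0, 0, 1, 0.43, 0.58, 0, 60], [0, 0, 1, 0.43, 0.58, 0, 60], [0, 0, 1, 0.43, 0.58, 0, 60]]

```text
time: 0.6
tool_pos: [0.3377, -0.4551, 0.3033]
tool_rot: [0.651, -0.65, 0.277, -0.277]
contact_force: [0.5, 0.0, 0.3]
gripper_width: 0.702
```

Emit:
carry_out:
  rows:
    - [[0, 0, 1, 0.43, 0.58, 0, 60], [0, 0, 1, 0.43, 0.58, 0, 60], [0, 0, 1, 0.43, 0.58, 0, 60], [0, 0, 1, 0.43, 0.58, 0, 60], [0, 0, 1, 0.43, 0.58, 0, 60]]

```text
time: 1.1
tool_pos: [0.4237, -0.339, 0.3033]
tool_rot: [0.689, -0.689, 0.16, -0.16]
contact_force: [-0.1, 0.4, 0.3]
gripper_width: 0.704
```

Emit:
carry_out:
  rows:
    - [[0, 0, 1, 0.43, 0.58, 0, 60], [0, 0, 1, 0.43, 0.58, 0, 60], [0, 0, 1, 0.43, 0.58, 0, 60], [0, 0, 1, 0.43, 0.58, 0, 60], [0, 0, 1, 0.43, 0.58, 0, 60]]

```text
time: 1.6
tool_pos: [0.5097, -0.223, 0.3033]
tool_rot: [0.706, -0.706, 0.038, -0.037]
contact_force: [0.2, -0.8, 0.1]
gripper_width: 0.7
```

Emit:
carry_out:
  rows:
    - [[0, 0, 1, 0.43, 0.58, 0, 60], [0, 0, 1, 0.43, 0.58, 0, 60], [0, 0, 1, 0.43, 0.58, 0, 60], [0, 0, 1, 0.43, 0.58, 0, 60], [0, 0, 1, 0.43, 0.58, 0, 60]]

```text
time: 2.1
tool_pos: [0.5957, -0.1071, 0.3032]
tool_rot: [0.702, -0.702, -0.085, 0.086]
contact_force: [0.1, 0.7, 0.2]
gripper_width: 0.697
```

Emit:
carry_out:
  rows:
    - [[0, 0, 1, 0.43, 0.58, 0, 60], [0, 0, 1, 0.43, 0.58, 0, 60], [0, 0, 1, 0.43, 0.58, 0, 60], [0, 0, 1, 0.43, 0.58, 0, 60], [0, 0, 1, 0.43, 0.58, 0, 60]]

```text
time: 2.6
tool_pos: [0.6817, 0.0088, 0.303]
tool_rot: [0.677, -0.676, -0.206, 0.206]
contact_force: [0.4, -0.7, 0.5]
gripper_width: 0.701
```

Emit:
carry_out:
  rows:
    - [[0, 0, 0, 0, 0.04, -0.8, 60], [0, 0, 0, 0, 0, -0.8, 60], [0, 0, 0, 0, 0, -0.8, 60], [0, 0, 0, 0, 0, -0.6, 60], [0, 0, 0, 0, 0, 0, 60]]

```text
time: 3.1
tool_pos: [0.6783, 0.0097, 0.1778]
tool_rot: [0.678, -0.675, -0.202, 0.208]
contact_force: [0.0, 0.2, -0.2]
gripper_width: 0.703
```

```bash
python3 - <<'E'
from h import *
s=grab_frame("side");M=yaw();print(np.degrees(np.arctan2(M[1,0],M[0,0])),state()["tool_pos"])
p=state()["tool_pos"];g=p+M[:,1]*.0726
print((proj("side",g)-[230,130])*6,(proj("side",(.681,.0105,.078))-[230,130])*6)
cv2.imwrite("pics/s1.png",cv2.resize(s[130:220,230:350],None,fx=6,fy=6,interpolation=cv2.INTER_CUBIC))
E
```

```text
33.70955290023211 [0.67976489 0.00950022 0.18094816]
[267.12766979 296.48905704] [264.57679383 361.39819491]
```

View pics/s1.png

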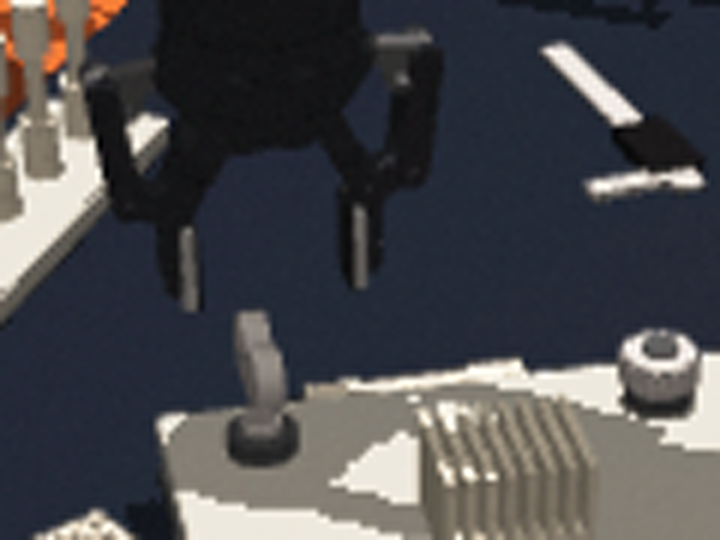

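The wing (about (262,355) in this crop) sits centrally between the open fingertips ((190,310) and (360,288)), and its edge is parallel to the pads. I'll descend and grip.

Emit:
carry_out:
  rows:
    - [[0, 0, 0, 0, 0, -0.6, 60], [0, 0, 0, 0, 0, -0.6, 60], [0, 0, 0, 0, 0, 0, 60], [0, 0, 0, 0, 0, 0, 0], [0, 0, 0, 0, 0, 0, 0]]

```text
time: 3.65
tool_pos: [0.6827, 0.0092, 0.1387]
tool_rot: [-0.676, 0.677, 0.206, -0.204]
contact_force: [-0.3, 0.4, -0.4]
gripper_width: 0.372
```

Emit:
carry_out:
  rows:
    - [[0, 0, 0, 0, 0, 0, 0], [0, 0, 0, 0, 0, 0, 0], [0, 0, 0, 0, 0, 0, 0], [0, 0, 0, 0, 0, 0, 0], [0, 0, 0, 0, 0, 0, 0]]

```text
time: 4.15
tool_pos: [0.6835, 0.01, 0.1386]
tool_rot: [-0.676, 0.677, 0.207, -0.203]
contact_force: [4.4, 3.7, 2.1]
gripper_width: 0.128
```

```bash
python3 - <<'E'
from h import *
s=grab_frame("side");M=yaw();print(np.degrees(np.arctan2(M[1,0],M[0,0])));print(state())
cv2.imwrite("pics/s2.png",cv2.resize(s[130:220,230:350],None,fx=6,fy=6,interpolation=cv2.INTER_CUBIC))
E
```

```text
33.70711143269302
{'time': 4.2, 'joint_pos': array([-0.09462705,  0.3259492 ,  1.59005695,  0.00176736,  1.21893993,
       -0.6835217 ]), 'joint_vel': array([ 0.00122886,  0.00042229,  0.00219148,  0.00055767,  0.00089536,
       -0.000279  ]), 'joint_efforts': array([ -1.8134091 , -46.53905153, -30.90225577,  -0.66000883,
         0.87614737,  -0.05950446]), 'tool_pos': array([0.68344991, 0.01001168, 0.138613  ]), 'tool_rot': array([-0.67638473,  0.67708074,  0.2074018 , -0.20260768]), 'contact_force': array([4.79838834, 2.12068207, 0.46947822]), 'ft_torque': array([ 0.31154033, -0.45274517, -0.02847341]), 'gripper_width': 0.12505206648290101}
```

View pics/s2.png

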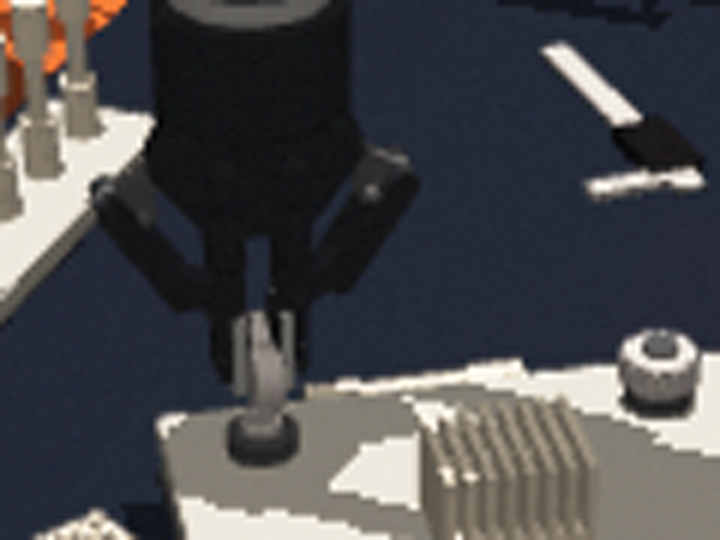

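The pads hold the wing (at about (263,360)), opening about 11 mm. Now I'll turn it clockwise; at least 80° is needed.

Emit:
carry_out:
  rows:
    - [[0, 0, -0.5, 0, 0, 0, 0], [0, 0, -1, 0, 0, 0, 0], [0, 0, -1, 0, 0, 0, 0], [0, 0, -1, 0, 0, 0, 0], [0, 0, -0.5, 0, 0, 0, 0]]

```text
time: 4.7
tool_pos: [0.6834, 0.01, 0.1387]
tool_rot: [-0.699, 0.699, 0.111, -0.106]
contact_force: [4.4, 2.4, 1.1]
gripper_width: 0.13
```

```bash
cat > st.py <<'E'
from h import *
M=yaw();s=state();print(s["time"],"yaw",np.degrees(np.arctan2(M[1,0],M[0,0])).round(2),"q6",np.degrees(s["joint_pos"][5]).round(1));
for k in("tool_pos","contact_force","ft_torque","gripper_width"):print(k,np.round(s[k],4))
print("eff",s["joint_efforts"].round(3))
E
python3 st.py
```

```text
4.7 yaw 17.62 q6 -23.1
tool_pos [0.6834 0.01   0.1387]
contact_force [4.4234 2.4401 1.075 ]
ft_torque [ 0.345  -0.4013  0.071 ]
gripper_width 0.13
eff [ -1.926 -46.528 -30.908  -0.622   0.819  -0.096]
```

Emit:
carry_out:
  rows:
    - [[0, 0, -1, 0, 0, 0, 0], [0, 0, -1, 0, 0, 0, 0], [0, 0, -1, 0, 0, 0, 0], [0, 0, -1, 0, 0, 0, 0], [0, 0, -1, 0, 0, 0, 0]]

```text
time: 5.2
tool_pos: [0.6834, 0.0101, 0.1386]
tool_rot: [0.707, -0.707, 0.013, -0.017]
contact_force: [4.7, 2.9, 0.6]
gripper_width: 0.129
```

Emit:
carry_out:
  rows:
    - [[0, 0, -1, 0, 0, 0, 0], [0, 0, -1, 0, 0, 0, 0], [0, 0, -1, 0, 0, 0, 0], [0, 0, -1, 0, 0, 0, 0], [0, 0, -1, 0, 0, 0, 0]]

```text
time: 5.7
tool_pos: [0.6834, 0.0101, 0.1386]
tool_rot: [0.694, -0.693, 0.135, -0.14]
contact_force: [4.7, 2.3, 1.1]
gripper_width: 0.124
```

Emit:
carry_out:
  rows:
    - [[0, 0, -1, 0, 0, 0, 0], [0, 0, -1, 0, 0, 0, 0], [0, 0, -1, 0, 0, 0, 0], [0, 0, -0.5, 0, 0, 0, 0], [0, 0, 0, 0, 0, 0, 0]]

```text
time: 6.2
tool_pos: [0.6833, 0.0101, 0.1386]
tool_rot: [0.673, -0.671, 0.218, -0.222]
contact_force: [4.0, 3.0, 1.3]
gripper_width: 0.127
```

```bash
python3 st.py
```

```text
6.2 yaw -36.33 q6 30.9
tool_pos [0.6833 0.0101 0.1386]
contact_force [4.0469 3.0196 1.3106]
ft_torque [ 0.5005 -0.3808 -0.0705]
gripper_width 0.1271
eff [ -1.808 -46.488 -30.938  -0.78    0.723   0.06 ]
```

Emit:
carry_out:
  rows:
    - [[0, 0, -1, 0, 0, 0, 0], [0, 0, -1, 0, 0, 0, 0], [0, 0, -1, 0, 0, 0, 0]]

```text
time: 6.5
tool_pos: [0.6833, 0.0101, 0.1386]
tool_rot: [0.646, -0.644, 0.288, -0.292]
contact_force: [4.3, 2.7, 1.5]
gripper_width: 0.127
```

```bash
python3 st.py
```

```text
6.5 yaw -48.44 q6 43.0
tool_pos [0.6833 0.0101 0.1386]
contact_force [4.3038 2.6972 1.5083]
ft_torque [ 0.3898 -0.3812  0.0759]
gripper_width 0.127
eff [ -1.993 -46.482 -30.941  -0.776   0.727  -0.508]
```

Emit:
carry_out:
  rows:
    - [[0, 0, -1, 0, 0, 0, 0], [0, 0, -1, 0, 0, 0, 0], [0, 0, -1, 0, 0, 0, 0]]

```text
time: 6.8
tool_pos: [0.6834, 0.0101, 0.1386]
tool_rot: [0.613, -0.609, 0.354, -0.358]
contact_force: [4.1, 2.8, 2.0]
gripper_width: 0.124
```

```bash
python3 st.py
```

```text
6.8 yaw -60.44 q6 55.0
tool_pos [0.6834 0.0101 0.1386]
contact_force [4.1436 2.8408 1.9781]
ft_torque [ 0.5095 -0.3754  0.1246]
gripper_width 0.1238
eff [ -2.007 -46.484 -30.943  -0.808   0.733  -0.508]
```

Emit:
carry_out:
  rows:
    - [[0, 0, -1, 0, 0, 0, 0], [0, 0, -1, 0, 0, 0, 0], [0, 0, -1, 0, 0, 0, 0]]

```text
time: 7.1
tool_pos: [0.6834, 0.0101, 0.1386]
tool_rot: [0.572, -0.569, 0.416, -0.419]
contact_force: [4.6, 3.1, 1.0]
gripper_width: 0.126
```

```bash
python3 st.py
```

```text
7.1 yaw -72.44 q6 67.0
tool_pos [0.6834 0.0101 0.1386]
contact_force [4.6079 3.0705 1.0286]
ft_torque [ 0.5301 -0.4014  0.1148]
gripper_width 0.1255
eff [ -2.02  -46.486 -30.944  -0.839   0.746  -0.508]
```

Emit:
carry_out:
  rows:
    - [[0, 0, -1, 0, 0, 0, 0], [0, 0, -1, 0, 0, 0, 0]]

```text
time: 7.3
tool_pos: [0.6834, 0.0102, 0.1386]
tool_rot: [0.542, -0.538, 0.455, -0.458]
contact_force: [3.3, 3.1, 1.0]
gripper_width: 0.127
```

```bash
python3 st.py
```

```text
7.3 yaw -80.44 q6 75.0
tool_pos [0.6834 0.0102 0.1386]
contact_force [3.3349 3.0516 0.9851]
ft_torque [ 0.5335 -0.4319  0.0885]
gripper_width 0.1275
eff [ -2.028 -46.489 -30.944  -0.858   0.757  -0.508]
```

Emit:
carry_out:
  rows:
    - [[0, 0, -1, 0, 0, 0, 0], [0, 0, -1, 0, 0, 0, 0]]

```text
time: 7.5
tool_pos: [0.6834, 0.0102, 0.1386]
tool_rot: [0.509, -0.505, 0.492, -0.494]
contact_force: [4.4, 2.7, 0.3]
gripper_width: 0.121
```

```bash
python3 st.py
```

```text
7.5 yaw -88.44 q6 83.0
tool_pos [0.6834 0.0102 0.1386]
contact_force [4.4311 2.7426 0.3159]
ft_torque [ 0.5203 -0.4228  0.0766]
gripper_width 0.1208
eff [ -2.038 -46.49  -30.944  -0.875   0.77   -0.508]
```

Emit:
carry_out:
  rows:
    - [[0, 0, -1, 0, 0, 0, 0], [0, 0, -1, 0, 0, 0, 0]]

```text
time: 7.7
tool_pos: [0.6834, 0.0102, 0.1386]
tool_rot: [-0.473, 0.469, -0.526, 0.528]
contact_force: [4.8, 2.8, 1.4]
gripper_width: 0.126
```

```bash
python3 st.py
```

```text
7.7 yaw -96.44 q6 91.0
tool_pos [0.6834 0.0102 0.1386]
contact_force [4.7886 2.7918 1.4214]
ft_torque [ 0.5818 -0.3755  0.0907]
gripper_width 0.1257
eff [ -2.043 -46.493 -30.943  -0.889   0.785  -0.508]
```

Emit:
carry_out:
  rows:
    - [[0, 0, -1, 0, 0, 0, 0], [0, 0, -1, 0, 0, 0, 0]]

```text
time: 7.9
tool_pos: [0.6834, 0.0102, 0.1386]
tool_rot: [-0.435, 0.431, -0.558, 0.56]
contact_force: [3.8, 2.8, 1.1]
gripper_width: 0.131
```

```bash
python3 st.py
```

```text
7.9 yaw -104.45 q6 99.0
tool_pos [0.6834 0.0102 0.1386]
contact_force [3.8435 2.7776 1.1355]
ft_torque [ 0.6179 -0.4927  0.078 ]
gripper_width 0.1306
eff [ -2.055 -46.498 -30.942  -0.902   0.801  -0.508]
```

Emit:
carry_out:
  rows:
    - [[0, 0, -1, 0, 0, 0, 0], [0, 0, -1, 0, 0, 0, 0]]

```text
time: 8.1
tool_pos: [0.6834, 0.0102, 0.1386]
tool_rot: [-0.395, 0.391, -0.587, 0.589]
contact_force: [4.2, 3.8, 1.8]
gripper_width: 0.125
```

```bash
python3 st.py
```

```text
8.1 yaw -112.44 q6 107.0
tool_pos [0.6834 0.0102 0.1386]
contact_force [4.2314 3.7595 1.8175]
ft_torque [ 0.6034 -0.4279  0.0661]
gripper_width 0.1252
eff [ -2.062 -46.501 -30.94   -0.913   0.818  -0.508]
```

Emit:
carry_out:
  rows:
    - [[0, 0, -1, 0, 0, 0, 0], [0, 0, -1, 0, 0, 0, 0]]

```text
time: 8.3
tool_pos: [0.6834, 0.0102, 0.1386]
tool_rot: [-0.354, 0.349, -0.613, 0.614]
contact_force: [4.7, 1.7, 1.4]
gripper_width: 0.125
```

```bash
python3 st.py
```

```text
8.3 yaw -120.44 q6 115.0
tool_pos [0.6834 0.0102 0.1386]
contact_force [4.6767 1.6934 1.421 ]
ft_torque [ 0.594  -0.48    0.0711]
gripper_width 0.1249
eff [ -2.071 -46.506 -30.938  -0.921   0.837  -0.508]
```

```bash
python3 - <<'E'
from h import *
s=grab_frame("side");t=grab_frame("top")
a=cv2.resize(s[130:220,230:350],None,fx=6,fy=6,interpolation=cv2.INTER_CUBIC)
cv2.imwrite("pics/s3.png",a)
cv2.imwrite("pics/t3.png",cv2.resize(t[140:240,270:390],None,fx=6,fy=6,interpolation=cv2.INTER_CUBIC))
E
```

```text
(no output)
```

View pics/s3.png

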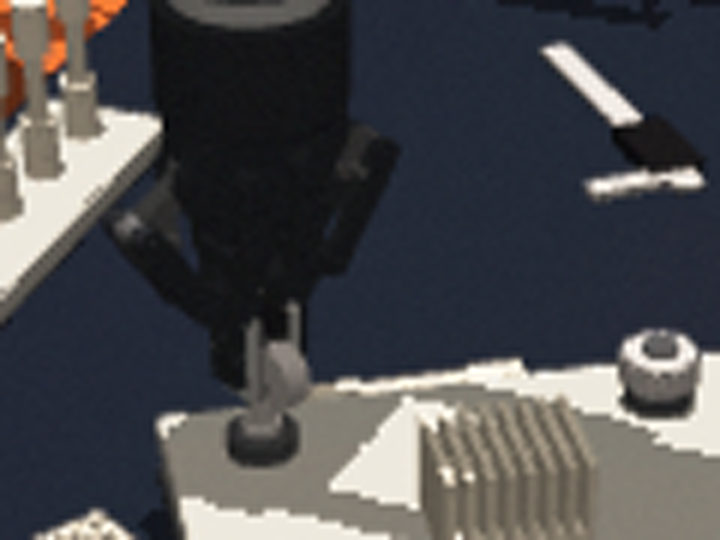

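View pics/t3.png

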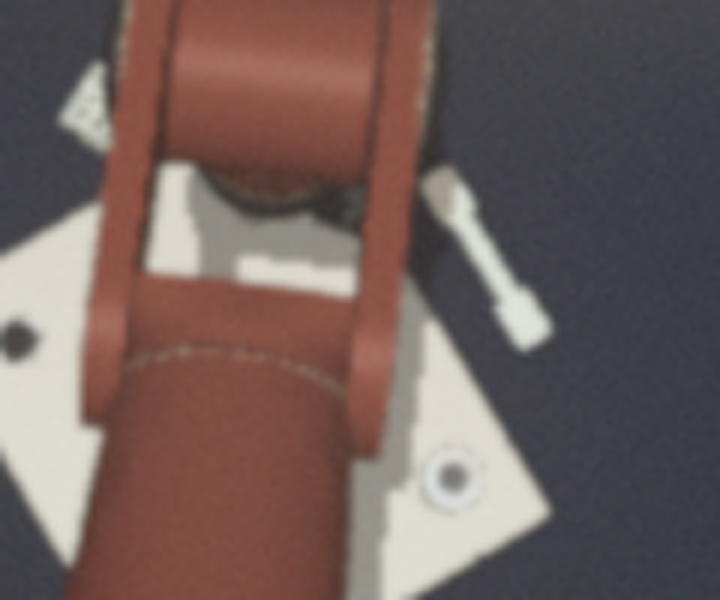

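The wing (about (280,370)) still sits flat between the pads, having followed the gripper. There's no sign of slip, so the seat should be just ahead.

Emit:
carry_out:
  rows:
    - [[0, 0, -1, 0, 0, 0, 0]]

```text
time: 8.5
tool_pos: [0.6834, 0.0102, 0.1386]
tool_rot: [-0.332, 0.327, -0.625, 0.626]
contact_force: [4.4, 2.9, 0.7]
gripper_width: 0.126
```

```bash
python3 st.py
```

```text
8.5 yaw -124.38 q6 118.9
tool_pos [0.6834 0.0102 0.1386]
contact_force [4.3649 2.8965 0.7   ]
ft_torque [ 0.603  -0.5086  0.036 ]
gripper_width 0.1263
eff [ -2.089 -46.506 -30.937  -0.929   0.848  -0.748]
```

Emit:
carry_out:
  rows:
    - [[0, 0, -1, 0, 0, 0, 0]]

```text
time: 8.6
tool_pos: [0.6835, 0.0102, 0.1387]
tool_rot: [-0.311, 0.306, -0.636, 0.637]
contact_force: [4.3, 3.2, 1.0]
gripper_width: 0.13
```

```bash
python3 st.py
```

```text
8.6 yaw -128.29 q6 122.8
tool_pos [0.6835 0.0102 0.1387]
contact_force [4.3132 3.1768 0.9864]
ft_torque [ 0.5957 -0.5017  1.5592]
gripper_width 0.1299
eff [ -3.719 -46.177 -30.817  -0.425   0.85    0.972]
```

Emit:
carry_out:
  rows:
    - [[0, 0, -1, 0, 0, 0, 0]]

```text
time: 8.7
tool_pos: [0.6835, 0.0103, 0.1388]
tool_rot: [-0.29, 0.285, -0.645, 0.647]
contact_force: [4.0, 3.6, 2.0]
gripper_width: 0.125
```

```bash
python3 st.py
```

```text
8.7 yaw -132.04 q6 126.6
tool_pos [0.6835 0.0103 0.1388]
contact_force [3.9679 3.6086 1.9827]
ft_torque [ 0.5379 -0.5283  2.7917]
gripper_width 0.1252
eff [-4.9390e+00 -4.5908e+01 -3.0707e+01  3.6000e-02  8.1100e-01  2.1980e+00]
```

Torque jumped from 0.07 to 2.8 N·m, so the screw seated at a yaw of about −124.5°. I'll hold briefly, then back off.

Emit:
carry_out:
  rows:
    - [[0, 0, 0, 0, 0, 0, 0], [0, 0, 0, 0, 0, 0, 0], [0, 0, 0, 0, 0, 0, 0]]

```text
time: 9.0
tool_pos: [0.6834, 0.0103, 0.1388]
tool_rot: [-0.291, 0.287, -0.644, 0.647]
contact_force: [3.8, 2.9, 1.6]
gripper_width: 0.129
```

```bash
python3 st.py
```

```text
9.0 yaw -131.81 q6 126.4
tool_pos [0.6834 0.0103 0.1388]
contact_force [3.7588 2.8923 1.6216]
ft_torque [ 0.5187 -0.5945  2.6357]
gripper_width 0.1294
eff [-4.6350e+00 -4.5670e+01 -3.0298e+01  2.0000e-02  9.4700e-01  2.6280e+00]
```

Emit:
carry_out:
  rows:
    - [[0, 0, 0.5, 0, 0, 0, 0]]

```text
time: 9.1
tool_pos: [0.6834, 0.0103, 0.1387]
tool_rot: [-0.302, 0.298, -0.639, 0.642]
contact_force: [3.6, 2.7, 1.5]
gripper_width: 0.123
```

```bash
python3 st.py
```

```text
9.1 yaw -129.84 q6 124.5
tool_pos [0.6834 0.0103 0.1387]
contact_force [3.6296 2.7173 1.4744]
ft_torque [ 0.5095 -0.636   1.8931]
gripper_width 0.1233
eff [ -3.898 -45.902 -30.404  -0.176   0.993   2.366]
```

Emit:
carry_out:
  rows:
    - [[0, 0, 0.5, 0, 0, 0, 0]]

```text
time: 9.2
tool_pos: [0.6834, 0.0103, 0.1386]
tool_rot: [-0.313, 0.308, -0.634, 0.636]
contact_force: [4.4, 3.4, 1.2]
gripper_width: 0.126
```

```bash
python3 st.py
```

```text
9.2 yaw -127.92 q6 122.5
tool_pos [0.6834 0.0103 0.1386]
contact_force [4.3882 3.4184 1.2352]
ft_torque [ 0.5033 -0.6203  1.3013]
gripper_width 0.1261
eff [ -3.301 -45.994 -30.433  -0.414   1.005   1.631]
```

Emit:
carry_out:
  rows:
    - [[0, 0, 0.5, 0, 0, 0, 0]]

```text
time: 9.3
tool_pos: [0.6834, 0.0103, 0.1386]
tool_rot: [-0.323, 0.318, -0.629, 0.631]
contact_force: [5.2, 3.3, 2.3]
gripper_width: 0.128
```

```bash
python3 st.py
```

```text
9.3 yaw -126.06 q6 120.6
tool_pos [0.6834 0.0103 0.1386]
contact_force [5.2487 3.2749 2.267 ]
ft_torque [ 0.5751 -0.5406  0.5544]
gripper_width 0.1276
eff [ -2.547 -46.05  -30.436  -0.788   0.965   0.79 ]
```

Emit:
carry_out:
  rows:
    - [[0, 0, 1, 0, 0, 0, 0], [0, 0, 1, 0, 0, 0, 0], [0, 0, 1, 0, 0, 0, 0], [0, 0, 1, 0, 0, 0, 0], [0, 0, 1, 0, 0, 0, 0]]

```text
time: 9.8
tool_pos: [0.6834, 0.0102, 0.1386]
tool_rot: [-0.427, 0.422, -0.565, 0.566]
contact_force: [4.5, 3.2, 0.9]
gripper_width: 0.128
```

```bash
python3 st.py
```

```text
9.8 yaw -106.17 q6 100.7
tool_pos [0.6834 0.0102 0.1386]
contact_force [4.513  3.1698 0.8978]
ft_torque [ 0.6973 -0.5442  0.0105]
gripper_width 0.1279
eff [ -2.161 -45.971 -30.42   -1.067   0.871   0.507]
```

Emit:
carry_out:
  rows:
    - [[0, 0, 1, 0, 0, 0, 0], [0, 0, 1, 0, 0, 0, 0], [0, 0, 1, 0, 0, 0, 0], [0, 0, 1, 0, 0, 0, 0], [0, 0, 1, 0, 0, 0, 0]]

```text
time: 10.3
tool_pos: [0.6834, 0.0101, 0.1386]
tool_rot: [0.518, -0.514, 0.482, -0.484]
contact_force: [4.6, 3.9, 1.9]
gripper_width: 0.126
```

Emit:
carry_out:
  rows:
    - [[0, 0, 1, 0, 0, 0, 0], [0, 0, 1, 0, 0, 0, 0], [0, 0, 1, 0, 0, 0, 0], [0, 0, 1, 0, 0, 0, 0], [0, 0, 1, 0, 0, 0, 0]]

```text
time: 10.8
tool_pos: [0.6834, 0.0101, 0.1386]
tool_rot: [0.594, -0.591, 0.384, -0.388]
contact_force: [5.4, 2.9, 1.4]
gripper_width: 0.122
```

Emit:
carry_out:
  rows:
    - [[0, 0, 1, 0, 0, 0, 0], [0, 0, 1, 0, 0, 0, 0], [0, 0, 1, 0, 0, 0, 0], [0, 0, 1, 0, 0, 0, 0], [0, 0, 1, 0, 0, 0, 0]]

```text
time: 11.3
tool_pos: [0.6834, 0.0101, 0.1386]
tool_rot: [0.652, -0.649, 0.275, -0.279]
contact_force: [4.3, 2.9, 2.6]
gripper_width: 0.129
```

Emit:
carry_out:
  rows:
    - [[0, 0, 1, 0, 0, 0, 0], [0, 0, 1, 0, 0, 0, 0], [0, 0, 0.6, 0, 0, 0, 0], [0, 0, 0.3, 0, 0, 0, 0], [0, 0, 0, 0, 0, 0, 0]]

```text
time: 11.8
tool_pos: [0.6834, 0.0101, 0.1386]
tool_rot: [0.676, -0.674, 0.209, -0.213]
contact_force: [4.0, 3.8, 1.3]
gripper_width: 0.128
```

Emit:
carry_out:
  rows:
    - [[0, 0, 0, 0, 0, 0, 0], [0, 0, 0, 0, 0, 0, 0], [0, 0, 0, 0, 0, 0, 0]]

```text
time: 12.1
tool_pos: [0.6834, 0.0101, 0.1386]
tool_rot: [0.676, -0.674, 0.209, -0.213]
contact_force: [4.5, 3.2, 2.3]
gripper_width: 0.126
```

```bash
python3 st.py; python3 - <<'E'
from h import *
s=grab_frame("side")
cv2.imwrite("pics/s4.png",cv2.resize(s[130:220,230:350],None,fx=6,fy=6,interpolation=cv2.INTER_CUBIC))
E
```

```text
12.1 yaw -34.71 q6 29.2
tool_pos [0.6834 0.0101 0.1386]
contact_force [4.5398 3.1685 2.3353]
ft_torque [ 0.4757 -0.4065  0.0918]
gripper_width 0.1259
eff [ -2.211 -45.976 -30.405  -0.843   0.801   0.059]
```

View pics/s4.png

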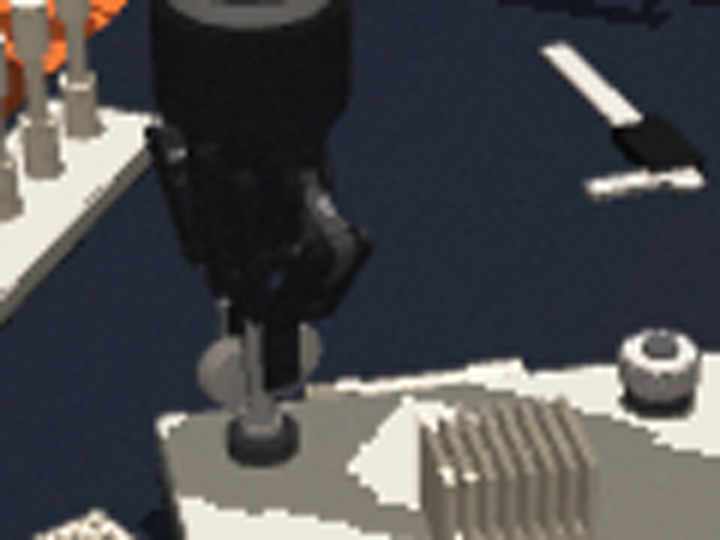

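The wing is gripped and seen broadside, with its ends at about (218,370) and (312,350). That is about 89.7° back from the seat.

```bash
python3 -c "
from plant import *
print(job_done())"
```

```text
the job is handed in; nothing more can be done
None
```

I turned the thumbscrew clockwise until it seated, backed it off about a quarter turn, and handed the job in with the gripper still holding the wing. The hand-in reports no verdict, so success is not confirmed.

- **Seating:** I turned the wing about 158° clockwise in one grasp. The turning torque then rose from about 0.07 to 2.8 N·m. It fell back evenly as I unloaded it, which puts the seat at a tool yaw of about −124.4°. I held it there for 0.3 s.
- **Back-off:** the final tool yaw was −34.7°, about 89.7° (1.57 rad) back from the seat.
- **Last checks:** the tool was not moving, and the fingers were stopped on the wing at about 11 mm opening. The outside force on the tool was steady at about 6 N, and the clock read about 12 s. The side picture showed the wing held between the pads.
- **Not measured directly:** the wing angle comes from the tool's yaw, assuming no slip in the pads. The pictures and the torque readings agreed with that. The pads' own grip force and the grip-centre height are also indirect. The grasp point stood at about 85 mm, roughly 7 mm above my estimate of the grip centre.
- **Other objects:** the arm stayed clear of the knobs and everything else on the table. I saw nothing moved in the pictures I took, but I did not measure each object.

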